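# Clip a bone section down, image it, unclip it

### The arm

A 6-joint arm with a two-finger parallel gripper is mounted at the origin on the work surface. World frame = base frame: x ahead of the robot, y to its left, z up, the work surface at z = 0. Lengths are in m, angles in degrees, forces in N, time in s.
With the tool pointing down it reaches from about 0.3 to 0.75 m from the base axis. Payload 8.5 kg.
Tool frame: the origin (TCP) lies at the very end of the fingers, on their centre line; the grasp point (between the pads) lies 19 mm behind it; z points along the fingers, y is the direction in which the jaws open and shut (so a half turn about z gives the same grasp; the last joint's range is limited). The gripper opens to 85 mm and grips with 20 to 120 N. Pads are 22 mm wide; open, the fingers measure 114 mm over their backs; the gripper's body (76 mm by 85 mm) begins 54 mm behind the grasp point. The pads swing forward as they close: fully open they stand 13 mm farther back than shut.
Start: joints at [58.768, 21.807, 74.336, -0, 83.858, -12.336], TCP at [0.178, 0.52, 0.208] pointing down, gripper open.
Joint ranges: [-178.18, 178.18], [-50.72, 133.34], [12.68, 142.11], [-81.47, 261.47], [9.98, 163.14], [-165.26, 165.26]. Speed limits (degrees/s): [136.94, 136.94, 180, 180, 180, 180].

### API

Orientations are given as a 3x3 rotation matrix whose columns are the frame's x, y, z axes.
In Python, from rig import status, vision, env gives the robot as it stands.
- The arm moves only by the tool send_rows, never from a script. Its argument "targets" is a list of rows, each a list of 7 numbers: the shift along the tool's x, y, z in units of 50 mm (1.0 is 50 mm), then the turn, a rotation vector about the tool's x, y, z in units of 8 degrees (1.0 is 8 degrees), then the finger opening in mm, from 0 to 85.4. A call has 1 to 5 rows; each row is the pose to reach, as a shift and turn from the pose commanded when the call began, along the tool's axes at that moment; what a row does not reach only later rows make up. A row lasts 1/8 s, in which the tool goes at most 62.5 mm and 10.7 degrees, less where a joint would pass 70% of its speed; a pose out of reach is approached as far as the arm can. A call with a gripper value outside its range is refused whole. The fingers move at their own pace and stop on an object; "grip_force" is the grip in N (left out, the last holds). Time passes only in rows, so rows that repeat a pose let the fingers close. It gives the time, the measured TCP pose, the force and the opening at its end, in the units of the state.
- status.observe(): the state, without advancing time (a new reading comes with each control period).
- vision.get_image(name): name is "side" or "top" or "wrist"; returns (picture, depth): 420x560x3 uint8, red, green, blue; 420x560 float32, m along the optical axis (not along the pixel's ray), 0 where there is no reading.
- vision.camera_model(name): a dict with "camera_matrix" (3x3 intrinsics, pixels), "view" (4x4, takes a point from world to camera coordinates); the wrist camera has in their place "T_tool_cam" (4x4, takes a point from camera to tool coordinates, whose origin is the TCP and whose axes are the flange's). Camera axes: x right, y down, z forward; pixel columns grow to the right and rows downward; lengths in m; the calibration is good to about 2 mm. A picture is of the moment at which its call begins: read the wrist's pose just before it. camera_model takes no time and is no camera call.
- env.close_job(): hands the job in, once; it reports no verdict.
Trained networks look in the newest picture that a camera, given by its name, has taken for a name from the list of things; names that differ only in an ending like _2 or _b are one class to them, and where a whole thing is asked for, a point or a joint stands for the part that bears it (a point fixed in the world has none). Each returns a list of dicts, best first, with "p" (0 to 1); they miss things now and then, are a little off and sometimes report something else, mostly with a low value. They report only what shows in the picture. A call takes as long as a camera call. They do not tell look-alikes from the thing itself.
- vision.masks_of(camera, label): "pixels" (420x560 bool, what is visible of it) and "extent" ([left, top, right, bottom] in pixels, round what is visible of it).
The state is a dict: "time_s": time; "q": joint angles; "qvel": joint speeds; "joint_efforts": joint torques, N m; "position": TCP position; "tool_rot": TCP orientation; "ft_force": force on the tool from outside, world axes, zero at the start; "wrist_torque": the same for the moment, N m; "grip_width": finger opening in m.
Only numpy, scipy, OpenCV 4.12 (cv2) and the standard library are available. Lean on these libraries where they do the work, as an engineer would, in place of code of your own. Each camera call takes 0.05 s, during which the arm holds its last target.

### The job

Image the bone section: swing the stage's spring clip round its screw until its toe rests on the bare glass at the end of the slide, let go of it, then press the grey release button right down, and afterwards swing the clip clear of the slide again, back to where it was parked or further. To swing the clip, press its domed thumb cap down with a fingertip just hard enough to lift the toe over the glass (about 10 N) and drag it round; never overload the spring (22 N bends it), do not shift the slide, and leave the other things alone.

Things in the scene. Friction and masses are not known exactly. Their poses are not given: they have to be found in the camera images.
- stage: Imaging stage fixed to the table: grey housing with an aluminium deck, 150 (its x) x 270 (its y) mm, deck top 50 mm above the table. Origin: centre of the underside; x away from the robot at yaw 0, z up. The clip's screw stands on the deck at stage x 0, y -55 mm; the slide lies near stage x 0, y +30 mm. A dark imaging window lies under the slide.
- clip (a joint): Swing of the clip about its vertical screw, rad, 0 to 1.9, anticlockwise from above; stays where left (0.06 N m friction). At 0 the toe points along stage +x, clear of the slide, and the thumb cap lies on the -x side of the screw. At 1.57 the toe points along stage +y, about 13 mm in on the slide's end, and the cap lies on the -y side. Toe and slide meet from about 0.9. Starts at 0 to 0.35.
- spring: The clip's blade, a steel strip 12 mm wide, 2 mm thick, turning with the clip. Origin on the screw's axis at the blade's mid height, 16 mm above the deck; x points along the blade to the toe, z up. Pressing the thumb cap at its tail rocks it over the screw and lifts the toe; released, the toe springs down. More than 22 N on the clip bends it for good.
- toe (a point): Underside centre of the toe pad (10 x 10 mm), 60 mm from the screw's axis. Unloaded it floats 1.5 mm above the deck, lower than the slide's 5 mm top, so it must be lifted to pass. On the slide it presses with some 5 N.
- tail (a point): Point on the blade's mid height under the thumb cap, 50 mm from the screw's axis, opposite the toe. The cap is a rubber dome 26 mm across on a threaded stem, screwed out differently each time: its top is 11 to 26 mm above this point, not measured: feel for it. Its rubber grips: a fingertip pressing at 10 N drags the clip round.
- slide: Loose glass slide, 52 (its x) x 76 (its y) x 5 mm, about 60 g, lying on the deck with its length along the stage's y; a round bone section of 32 mm diameter is bonded on, 8 mm off centre towards +y; the end towards the clip is bare glass. Origin: centre of the underside. It slides easily when pushed.
- release (a joint): Travel of the release button in m: 0 up, 0.006 right down; springs back, about 5 N right down.
- release_top (a point): Centre of the top of the release button, a grey cap 28 mm across in a black housing on the table, to the left or right of the stage. It is pressed straight down.
- strip: Bystander: loose black and white reference strip 70 x 18 x 5 mm on the deck, on the slide's far side from the clip.
- bottle: Bystander: amber glass jar with a black cap, 60 mm across, 100 mm high, on the side of the stage where the release is not.
- long_bone: Bystander: long bone, 166 mm, lying behind the stage.
- vertebra: Bystander: vertebra about 60 mm wide behind the stage.
- brush: Bystander: wooden brush lying at the right.
- caliper: Bystander: steel caliper 200 mm long lying at the left.
- dish: Bystander: white ceramic dish 90 mm across at the left.
- screw (a point): On the axis of the clip's pivot screw, 16 mm above the deck. The blade rocks over it: the toe just leaves the slide's top when the cap is pressed with 6.6 N; the cap yields 1.6 N per mm and bottoms at 14 N, 7.5 mm down, with the toe 10 mm above the deck; beyond that it is rigid.
Things that resemble listed ones, but are neither listed nor needed, are in the scene too. What is meant by the slide is not black, and is the smaller of those in its own colour.

How it is judged (in metres and radians):
On the way, in this order (a step that is already met when the one before it is completed fails the run):
1. the clip has been swung on and let go: its toe presses on the slide by the bare end (clip joint 1.3 to 1.85 rad), nothing touching the clip (value of joint clip between 1.3 and 1.85 rad and contact force between spring and slide above 1 N and contact force between each of the arm, the fingers and spring below 0.2 N), for 0.3 s.
2. the release button is pressed right down while the clip holds the slide (value of joint release above 0.0048 m and value of joint clip above 1.3 rad and contact force between spring and slide above 1 N), for 0.05 s.
At the end, for the whole second after the job is handed in: The clip is swung clear of the slide (clip joint below 0.5 rad), at rest and released; the slide lies flat where it lay at the start, to within 5 mm; the release button is up (value of joint clip below 0.5 rad and velocity of joint clip below 0.05 rad/s and distance of slide from where it was at the start of the episode below 0.005 m and linear speed of slide below 0.01 m/s and contact force between spring and slide below 0.1 N and value of joint release below 0.002 m); the robot touches nothing.
It fails at once if the slide is shifted more than 5 mm or lifted (distance of slide from where it was at the start of the episode above 0.005 m).
It fails at once if the clip is loaded with more than 22 N and its spring bends for good (contact force between any of the fingers, the arm and spring above 22 N).
It fails at once if a bystander is moved more than 20 mm (distance of any of strip, bottle, long_bone, vertebra, brush, caliper, dish from where it was at the start of the episode above 0.02 m).
It also fails if it takes over 61 s, if anything falls off the work surface, if the arm or the gripper's body presses on something with over 40 N, if the wrist force passes 120 N, or if a joint passes its speed limit or range.

## Working session

There is one attempt and no reset: what is moved stays moved. The work goes in short steps, Python scripts to look and compute and a tool call to move; the robot and the scene stay as the last step left them, time stands still between calls to the robot, and variables do not carry over. Pictures are saved under pics/ and viewed, and the job is handed in when it is done.

Besides the shell and the picture viewer there is one more tool, called after ">>>" as name(argument=value, ...), one argument or row to a line, values as JSON. send_rows: Moves the arm, as the interface text tells. Its arguments: {"type":"object","properties":{"targets":{"type":"array","items":{"type":"array","items":{"type":"number"}}},"grip_force":{"type":"number"}},"required":["targets"]}

```bash
ls; mkdir -p pics
cat > h.py <<'E'
import numpy as np, cv2
from rig import status, vision, env
def snap(n,f):
    s=status.observe(); im,d=vision.get_image(n); cv2.imwrite('pics/'+f,im[:,:,::-1]); np.savez('pics/'+f+'.npz',im=im,d=d,pos=s['position'],R=s['tool_rot']); return im,d,s
def cam(n,s=None):
    m=vision.camera_model(n); K=np.array(m['camera_matrix'])
    if n=='wrist':
        T=np.eye(4);T[:3,:3]=np.array(s['tool_rot']);T[:3,3]=s['position']; return K,T@np.array(m['T_tool_cam'])
    return K,np.linalg.inv(np.array(m['view']))
def unproj(K,T,u,v,z):
    p=np.array([(u-K[0,2])/K[0,0]*z,(v-K[1,2])/K[1,1]*z,z,1]); return (T@p)[:3]
def onplane(K,T,u,v,h):
    d=T[:3,:3]@np.array([(u-K[0,2])/K[0,0],(v-K[1,2])/K[1,1],1]); o=T[:3,3]; return o+d*(h-o[2])/d[2]
def proj(K,T,p):
    c=np.linalg.inv(T)@np.append(p,1); return (K@c[:3])[:2]/c[2]
E
python3 - <<'E'
from h import *
for n in ['side','top','wrist']:
    im,d,s=snap(n,n+'0.png'); K,T=cam(n,s); print(n,K.tolist(),T.round(3).tolist())
print(status.observe())
E
```

```text
pics
side [[447.3577600502377, 0.0, 277.1941041653562], [0.0, 447.3577600502377, 218.63526893706475], [0.0, 0.0, 1.0]] [[-0.998, -0.049, 0.049, 0.5], [-0.07, 0.697, -0.713, 0.888], [0.001, -0.715, -0.699, 0.952], [0.0, 0.0, 0.0, 1.0]]
top [[409.5634105107137, 0.0, 272.6013701775552], [0.0, 409.5634105107137, 210.91131253106806], [0.0, 0.0, 1.0]] [[-0.026, -0.981, 0.192, 0.376], [-1.0, 0.023, -0.018, -0.0], [0.013, -0.192, -0.981, 1.182], [0.0, 0.0, 0.0, 1.0]]
wrist [[328.1823842158402, 0.0, 280.5653140409851], [0.0, 328.1823842158402, 207.74147822924502], [0.0, 0.0, 1.0]] [[0.324, 0.911, 0.255, 0.113], [0.946, -0.311, -0.088, 0.542], [-0.001, 0.27, -0.963, 0.374], [0.0, 0.0, 0.0, 1.0]]
{'time_s': 0.15, 'q': array([ 5.87680414e+01,  2.18315082e+01,  7.43712406e+01,  2.97460503e-04,
        8.38588657e+01, -1.23358396e+01]), 'qvel': array([ 0.02464215, -0.11871241, -0.2405133 , -0.09018715, -0.04690684,
        0.00887338]), 'joint_efforts': array([ 2.03216405e-03, -4.48628318e+01, -2.31343263e+01, -2.20696370e-04,
        3.81716061e-03, -3.21506457e-05]), 'position': array([0.17799058, 0.52014403, 0.20728022]), 'tool_rot': array([[-9.46107051e-01,  3.23853566e-01, -5.62000955e-04],
       [ 3.23853968e-01,  9.46106636e-01, -9.16851486e-04],
       [ 2.34787210e-04, -1.04944590e-03, -9.99999422e-01]]), 'ft_force': array([0.01324295, 0.70435432, 0.16433604]), 'wrist_torque': array([ 0.07879052,  0.02271043, -0.01770916]), 'grip_width': 0.08538408495297851}
```

View pics/top0.png

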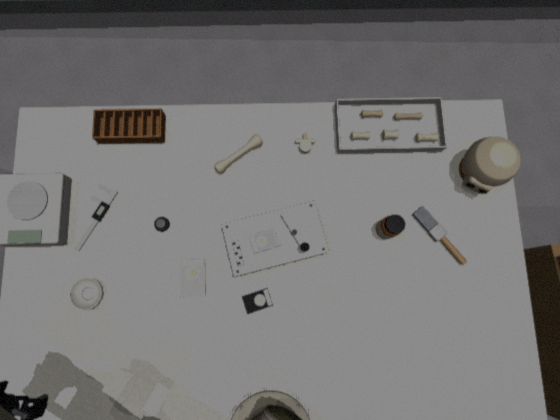

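View pics/side0.png

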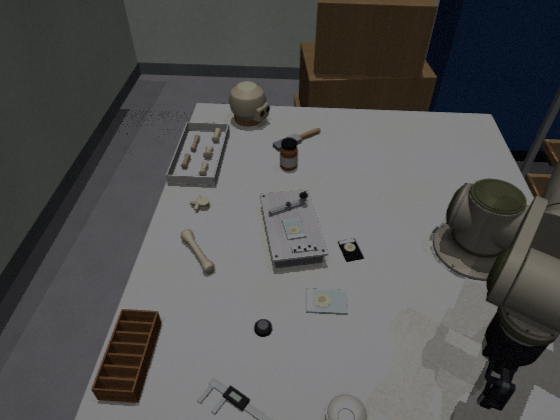

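Run:
```python
from h import *
for n in ['top','side']:
    im,d,s=snap(n,n+'1.png'); K,T=cam(n,s); o=im.copy()
    for l in ['stage','slide','spring','clip','tail','release','release_top','strip','toe']:
        for m in vision.masks_of(n,l)[:3]:
            px=m['pixels']; v,u=np.nonzero(px); z=d[px]; ok=z>0
            P=np.array([unproj(K,T,a,b,c) for a,b,c in zip(u[ok],v[ok],z[ok])])
            if len(P): print(n,l,round(m['p'],2),[int(x) for x in m['extent']],len(P),np.median(P,0).round(3),P[:,2].max().round(3))
```

```text
top stage 0.94 [222, 200, 329, 277] 4485 [ 0.526 -0.039  0.05 ] 0.093
top slide 0.8 [181, 257, 204, 297] 911 [0.42  0.211 0.007] 0.014
top slide 0.7 [241, 289, 270, 314] 512 [0.351 0.031 0.005] 0.012
top slide 0.57 [247, 229, 276, 253] 453 [0.514 0.005 0.055] 0.063
top spring 0.64 [154, 220, 166, 229] 75 [0.575 0.299 0.021] 0.027
top spring 0.56 [279, 214, 308, 249] 228 [ 0.527 -0.083  0.069] 0.093
top clip 0.61 [280, 213, 308, 251] 205 [ 0.527 -0.083  0.069] 0.093
top tail 0.7 [281, 211, 310, 251] 177 [ 0.521 -0.086  0.07 ] 0.093
top release_top 0.43 [249, 230, 276, 255] 493 [0.514 0.005 0.055] 0.063
top strip 0.62 [234, 238, 241, 266] 157 [0.48  0.08  0.055] 0.061
top toe 0.6 [282, 213, 314, 247] 218 [ 0.525 -0.083  0.069] 0.093
top toe 0.58 [379, 213, 404, 234] 557 [ 0.543 -0.338  0.097] 0.105
side stage 0.71 [258, 190, 330, 269] 3284 [ 0.523 -0.004  0.049] 0.092
side stage 0.61 [191, 195, 210, 210] 211 [ 0.805 -0.118  0.018] 0.028
side slide 0.73 [305, 288, 348, 313] 976 [0.419 0.214 0.006] 0.011
side slide 0.7 [340, 238, 362, 266] 386 [0.352 0.031 0.004] 0.01
side slide 0.61 [284, 217, 304, 242] 382 [0.514 0.01  0.054] 0.06
side spring 0.74 [270, 190, 309, 217] 180 [ 0.522 -0.087  0.068] 0.092
side clip 0.67 [268, 194, 309, 217] 197 [ 0.529 -0.079  0.067] 0.092
side clip 0.47 [269, 190, 310, 216] 182 [ 0.529 -0.08   0.068] 0.092
side tail 0.5 [273, 125, 321, 147] 249 [ 0.514 -0.506  0.017] 0.099
side tail 0.49 [275, 192, 310, 207] 141 [ 0.509 -0.092  0.069] 0.092
side release 0.54 [257, 318, 269, 328] 127 [0.573 0.304 0.02 ] 0.024
side release_top 0.61 [257, 321, 268, 328] 96 [0.574 0.304 0.021] 0.024
side strip 0.71 [292, 244, 314, 255] 115 [0.486 0.081 0.054] 0.059
side toe 0.61 [268, 193, 305, 214] 179 [ 0.532 -0.079  0.067] 0.092
side toe 0.35 [272, 126, 317, 147] 152 [ 0.51  -0.506  0.017] 0.025
side toe 0.26 [282, 217, 305, 244] 366 [0.515 0.008 0.054] 0.06
```

Run:
```python
from h import *
a=np.load('pics/top1.png.npz');im,d=a['im'],a['d']
K,T=cam('top')
vv,uu=np.mgrid[180:300,200:350]
P=np.array([unproj(K,T,u,v,d[v,u]) for u,v in zip(uu.ravel(),vv.ravel())])
m=(P[:,2]>0.042)&(P[:,2]<0.06)
r=cv2.minAreaRect(P[m][:,:2].astype(np.float32)); print(r)
c=np.array(r[0]);print(m.sum())
m=(P[:,2]>0.075);print(P[m].round(3))
b=cv2.resize(im[190:290,210:340,::-1],None,fx=6,fy=6,interpolation=cv2.INTER_CUBIC);cv2.imwrite('pics/topc.png',cv2.convertScaleAbs(b,alpha=1.4))
print(status.observe()['time_s'])
```

```text
((0.5225856304168701, -0.024144962430000305), (0.15059448778629303, 0.2701662480831146), 12.972736358642578)
4958
[[ 0.376 -0.     1.182]
 [ 0.376 -0.     1.182]
 [ 0.376 -0.     1.182]
 [ 0.376 -0.     1.182]
 [ 0.376 -0.     1.182]
 [ 0.376 -0.     1.182]
 [ 0.376 -0.     1.182]
 [ 0.376 -0.     1.182]
 [ 0.376 -0.     1.182]
 [ 0.376 -0.     1.182]
 [ 0.376 -0.     1.182]
 [ 0.376 -0.     1.182]
 [ 0.376 -0.     1.182]
 [ 0.376 -0.     1.182]
 [ 0.376 -0.     1.182]
 [ 0.376 -0.     1.182]
 [ 0.376 -0.     1.182]
 [ 0.376 -0.     1.182]
 [ 0.376 -0.     1.182]
 [ 0.376 -0.     1.182]
 [ 0.376 -0.     1.182]
 [ 0.376 -0.     1.182]
 [ 0.376 -0.     1.182]
 [ 0.376 -0.     1.182]
 [ 0.376 -0.     1.182]
 [ 0.376 -0.     1.182]
 [ 0.376 -0.     1.182]
 [ 0.376 -0.     1.182]
 [ 0.376 -0.     1.182]
 [ 0.537 -0.083  0.076]
 [ 0.376 -0.     1.182]
 [ 0.376 -0.     1.182]
 [ 0.376 -0.     1.182]
 [ 0.376 -0.     1.182]
 [ 0.376 -0.     1.182]
 [ 0.376 -0.     1.182]
 [ 0.376 -0.     1.182]
 [ 0.502 -0.097  0.089]
 [ 0.502 -0.1    0.088]
 [ 0.502 -0.102  0.091]
 [ 0.502 -0.105  0.09 ]
 [
[... 1559 characters left out ...]
[ 0.481 -0.102  0.087]
 [ 0.481 -0.104  0.085]
 [ 0.481 -0.107  0.089]
 [ 0.376 -0.     1.182]
 [ 0.376 -0.     1.182]
 [ 0.376 -0.     1.182]
 [ 0.376 -0.     1.182]
 [ 0.376 -0.     1.182]
 [ 0.376 -0.     1.182]
 [ 0.376 -0.     1.182]
 [ 0.376 -0.     1.182]
 [ 0.376 -0.     1.182]
 [ 0.376 -0.     1.182]
 [ 0.376 -0.     1.182]
 [ 0.376 -0.     1.182]
 [ 0.376 -0.     1.182]
 [ 0.376 -0.     1.182]
 [ 0.376 -0.     1.182]
 [ 0.376 -0.     1.182]
 [ 0.376 -0.     1.182]
 [ 0.376 -0.     1.182]
 [ 0.376 -0.     1.182]
 [ 0.376 -0.     1.182]
 [ 0.376 -0.     1.182]
 [ 0.376 -0.     1.182]
 [ 0.376 -0.     1.182]
 [ 0.376 -0.     1.182]
 [ 0.376 -0.     1.182]
 [ 0.376 -0.     1.182]]
1.15
```

View pics/topc.png

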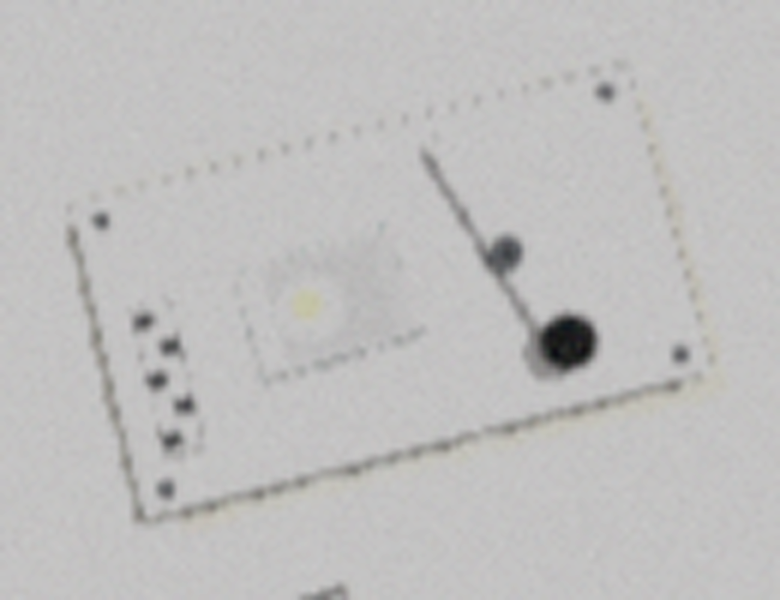

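>>> send_rows(
  targets=[
    [-0.88, -0.86, -0.12, 0, 0, -0.47, 0],
    [-1.76, -1.72, -0.24, 0, 0, -0.94, 0],
    [-2.64, -2.58, -0.36, 0, 0, -1.42, 0],
    [-3.52, -3.44, -0.48, 0, 0, -1.89, 0],
    [-4.4, -4.3, -0.6, 0, 0, -2.36, 0],
  ],
)

```text
time_s: 1.78
position: [0.3172, 0.2439, 0.2381]
tool_rot: [[-1.0, -0.002, 0.001], [-0.002, 1.0, 0.0], [-0.001, 0.0, -1.0]]
ft_force: [0.3, 0.2, 0.0]
grip_width: 0.0002
```

>>> send_rows(
  targets=[
    [-0.5, -1.0, 0, 0, 0, 0, 0],
    [-1.0, -2.0, 0, 0, 0, 0, 0],
    [-1.5, -3.0, 0, 0, 0, 0, 0],
    [-2.0, -4.0, 0, 0, 0, 0, 0],
    [-2.5, -5.0, 0, 0, 0, 0, 0],
  ],
)

```text
time_s: 2.4
position: [0.4421, -0.0062, 0.2379]
tool_rot: [[-1.0, 0.001, 0.001], [0.001, 1.0, -0.0], [-0.001, -0.0, -1.0]]
ft_force: [1.6, 0.8, 0.1]
grip_width: -0.0001
```

>>> send_rows(
  targets=[
    [-0.3, -0.5, 0, 0, 0, 0, 0],
    [-0.5, -0.9, 0, 0, 0, 0, 0],
    [-0.5, -0.9, 0, 0, 0, 0, 0],
  ],
)

```text
time_s: 2.78
position: [0.4668, -0.05, 0.2375]
tool_rot: [[-1.0, 0.001, -0.0], [0.001, 1.0, 0.0], [0.0, 0.0, -1.0]]
ft_force: [-0.4, 1.2, -0.6]
grip_width: 0.0002
```

Run:
```python
from h import *
im,d,s=snap('wrist','w1.png'); K,T=cam('wrist',s); print(s['position'],s['ft_force'])
for l in ['slide','spring','tail']:
    for m in vision.masks_of('wrist',l)[:3]:
        px=m['pixels']; v,u=np.nonzero(px); z=d[px]; ok=z>0
        P=np.array([unproj(K,T,a,b,c) for a,b,c in zip(u[ok],v[ok],z[ok])])
        if len(P): print(l,round(m['p'],2),[int(x) for x in m['extent']],len(P),np.median(P,0).round(3),P[:,2].max().round(3))
```

```text
[ 0.46677642 -0.05000562  0.23749212] [-0.35682571  1.16349893 -0.60228593]
slide 0.95 [289, 191, 368, 253] 3074 [0.513 0.004 0.056] 0.059
slide 0.85 [313, 33, 388, 104] 3385 [0.35  0.029 0.006] 0.01
slide 0.66 [462, 89, 536, 176] 5531 [0.417 0.208 0.008] 0.012
spring 0.73 [216, 194, 266, 258] 1066 [ 0.502 -0.094  0.074] 0.275
spring 0.4 [218, 197, 266, 255] 1047 [ 0.503 -0.094  0.074] 0.092
```

View pics/w1.png

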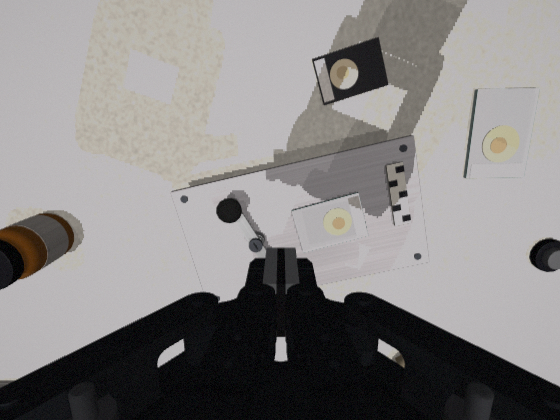

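The wrist picture shows the cap at (229,210), the screw at (256,244), the slide centred at about (330,221), the strip at (398,193) and the release button at (548,255). I'll measure these more precisely.

Run:
```python
from h import *
a=np.load('pics/w1.png.npz');d=a['d']
s=dict(position=a['pos'],tool_rot=a['R']);K,T=cam('wrist',s)
def reg(u0,u1,v0,v1):
    v,u=np.mgrid[v0:v1,u0:u1];u=u.ravel();v=v.ravel();z=d[v,u]
    return np.array([unproj(K,T,x,y,c) for x,y,c in zip(u,v,z) if c>0])
P=reg(205,255,190,235); m=(P[:,2]>.08)&(P[:,2]<.12); Q=P[m]
c,r=cv2.minEnclosingCircle(Q[:,:2].astype(np.float32)); print('cap',c,r,len(Q),np.percentile(Q[:,2],[50,90,97]))
P=reg(210,265,190,260)
m=(P[:,2]>.060)&(P[:,2]<.12); print('clip pts',m.sum())
q=np.array(c); sc=onplane(K,T,256,244,.07); print('screw',sc, sc[:2]-q, np.degrees(np.arctan2(*(sc[:2]-q)[::-1])))
P=reg(520,560,235,275); m=(P[:,2]>.012)&(P[:,2]<.05); Q=P[m]; print('btn',cv2.minEnclosingCircle(Q[:,:2].astype(np.float32)),np.percentile(Q[:,2],[10,50,90]))
m=Q[:,2]>.02; print(cv2.minAreaRect(Q[m][:,:2].astype(np.float32)),np.median(Q[m],0))
P=reg(165,435,130,275); m=(P[:,2]>.045)&(P[:,2]<.062); r=cv2.minAreaRect(P[m][:,:2].astype(np.float32)); print('stage',r,np.median(P[m],0))
# slide
mk=vision.masks_of('wrist','slide')[0]['pixels'];v,u=np.nonzero(mk);S=np.array([unproj(K,T,x,y,d[y,x]) for x,y in zip(u,v)]); print('slide',cv2.minAreaRect(S[:,:2].astype(np.float32)))
b=cv2.resize(a['im'][180:270,200:380,::-1],None,fx=4.4,fy=4.4,interpolation=cv2.INTER_CUBIC);cv2.imwrite('pics/w1c.png',b)
top=np.load('pics/top1.png.npz');K,T=cam('top');im=top['im']
b=cv2.resize(top['im'][205:245,140:185,::-1],None,fx=10,fy=10);cv2.imwrite('pics/btn.png',b)
v,u=np.mgrid[205:245,140:185];Q=np.array([unproj(K,T,x,y,top['d'][y,x]) for x,y in zip(u.ravel(),v.ravel())]);m=(Q[:,2]>.012)&(Q[:,2]<.04);print('btn top',cv2.minEnclosingCircle(Q[m][:,:2].astype(np.float32)),np.percentile(Q[m][:,2],[10,50,90]))
```

```text
cap (0.4907689094543457, -0.10371417552232742) 0.013251661323010921 502 [0.08893626 0.09049251 0.09106822]
clip pts 1067
screw [ 0.53353721 -0.07757862  0.07      ] [0.0427683  0.02613555] 31.42894631823862
btn ((0.5746046900749207, 0.29934051632881165), 0.02197127789258957) [0.01257435 0.01479837 0.02320585]
((0.5748081207275391, 0.2944389879703522), (0.02627435512840748, 0.015765566378831863), 12.059985160827637) [0.57422633 0.29457909 0.02268793]
stage ((0.5214638113975525, -0.025065094232559204), (0.15052129328250885, 0.27022784948349), 13.090356826782227) [ 0.50288109 -0.00061617  0.05117766]
slide ((0.46717530488967896, -0.008628357201814651), (0.15508730709552765, 0.07768874615430832), 15.735939979553223)
btn top ((0.5758166909217834, 0.30023476481437683), 0.021138271316885948) [0.01276328 0.01936892 0.02335687]
```

View pics/w1c.png

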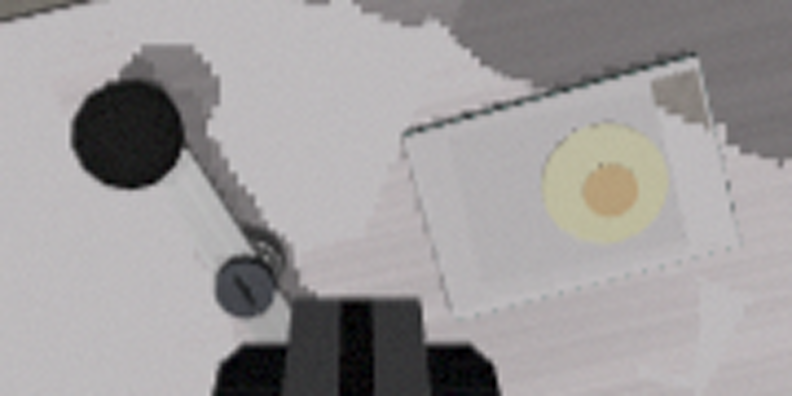

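View pics/btn.png

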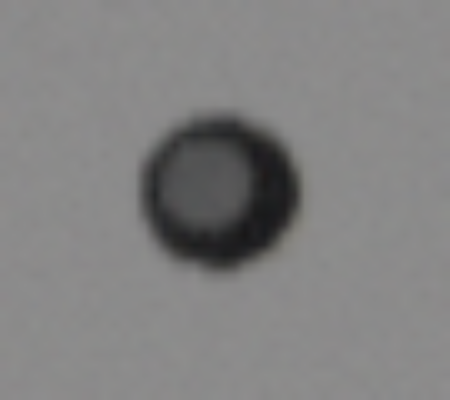

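>>> send_rows(
  targets=[
    [-0.25, -0.55, 0.6, 0, 0, 0, 0],
    [-0.49, -1.06, 1.3, 0, 0, 0, 0],
    [-0.49, -1.06, 2.0, 0, 0, 0, 0],
    [-0.49, -1.06, 2.5, 0, 0, 0, 0],
    [-0.49, -1.06, 2.5, 0, 0, 0, 0],
  ],
)

```text
time_s: 3.65
position: [0.4902, -0.1015, 0.1117]
tool_rot: [[-1.0, -0.0, -0.003], [-0.0, 1.0, 0.001], [0.003, 0.001, -1.0]]
ft_force: [0.1, -0.7, 0.1]
grip_width: -0.0002
```

>>> send_rows(
  targets=[
    [0, 0, 0, 0, 0, 0, 0],
    [0, 0, 0, 0, 0, 0, 0],
  ],
)

```text
time_s: 3.9
position: [0.4916, -0.1024, 0.1139]
tool_rot: [[-1.0, -0.0, 0.002], [-0.0, 1.0, -0.001], [-0.002, -0.001, -1.0]]
ft_force: [0.2, 0.0, -0.0]
grip_width: 0.0001
```

Run:
```python
from h import *
im,d,s=snap('wrist','w2.png'); print(s['position'],s['ft_force'])
```

```text
[ 0.49156377 -0.10237427  0.1139244 ] [ 0.22724916  0.0003341  -0.03000933]
```

View pics/w2.png

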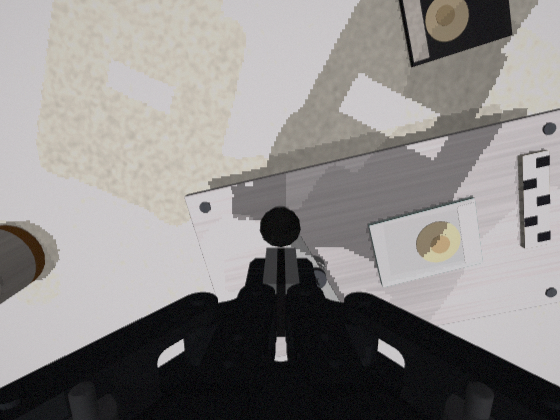

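The fingertip at (281,250) lines up with the cap at (279,226). I'll creep down from here.

>>> send_rows(
  targets=[
    [0, 0, 0.15, 0, 0, 0, 0],
    [0, 0, 0.28, 0, 0, 0, 0],
    [0, 0, 0.36, 0, 0, 0, 0],
    [0, 0, 0.4, 0, 0, 0, 0],
    [0, 0, 0.42, 0, 0, 0, 0],
  ],
)

```text
time_s: 4.58
position: [0.491, -0.1024, 0.0916]
tool_rot: [[-1.0, 0.0, -0.0], [0.0, 1.0, 0.0], [0.0, 0.0, -1.0]]
ft_force: [-0.6, 0.5, 0.6]
grip_width: -0.0003
```

>>> send_rows(
  targets=[
    [0, 0, 0.01, 0, 0, 0, 0],
    [0, 0, 0.02, 0, 0, 0, 0],
    [0, 0, 0.03, 0, 0, 0, 0],
    [0, 0, 0.04, 0, 0, 0, 0],
    [0, 0, 0.04, 0, 0, 0, 0],
  ],
)

```text
time_s: 5.2
position: [0.491, -0.1024, 0.0897]
tool_rot: [[-1.0, 0.0, -0.0], [0.0, 1.0, 0.0], [0.0, 0.0, -1.0]]
ft_force: [-0.7, -0.6, -0.3]
grip_width: -0.0002
```

>>> send_rows(
  targets=[
    [0, 0, 0.01, 0, 0, 0, 0],
    [0, 0, 0.02, 0, 0, 0, 0],
    [0, 0, 0.02, 0, 0, 0, 0],
  ],
)

```text
time_s: 5.58
position: [0.491, -0.1024, 0.0887]
tool_rot: [[-1.0, 0.0, -0.0], [0.0, 1.0, 0.0], [0.0, 0.0, -1.0]]
ft_force: [-0.4, 0.2, 0.4]
grip_width: 0.0002
```

>>> send_rows(
  targets=[
    [0, 0, 0.01, 0, 0, 0, 0],
    [0, 0, 0.02, 0, 0, 0, 0],
    [0, 0, 0.02, 0, 0, 0, 0],
  ],
)

```text
time_s: 5.95
position: [0.491, -0.1024, 0.0877]
tool_rot: [[-1.0, 0.0, -0.0], [0.0, 1.0, 0.0], [0.0, 0.0, -1.0]]
ft_force: [-0.4, -0.6, -0.3]
grip_width: -0.0003
```

>>> send_rows(
  targets=[
    [0, 0, 0.02, 0, 0, 0, 0],
    [0, 0, 0.04, 0, 0, 0, 0],
    [0, 0, 0.04, 0, 0, 0, 0],
  ],
)

```text
time_s: 6.32
position: [0.491, -0.1023, 0.0856]
tool_rot: [[-1.0, 0.0, -0.0], [0.0, 1.0, 0.0], [0.0, 0.0, -1.0]]
ft_force: [0.5, 0.3, 0.2]
grip_width: -0.0001
```

Run:
```python
from h import *
im,d,s=snap('side','s2.png'); print(s['position'],s['ft_force'])
cv2.imwrite('pics/s2c.png',cv2.resize(im[130:260,230:360,::-1],None,fx=4.5,fy=4.5,interpolation=cv2.INTER_CUBIC))
im,d,s=snap('wrist','w3.png')
cv2.imwrite('pics/w3c.png',cv2.resize(im[170:300,200:380,::-1],None,fx=4.4,fy=4.4,interpolation=cv2.INTER_CUBIC))
```

```text
[ 0.49096635 -0.10232902  0.08561279] [0.45259071 0.32687472 0.18318207]
```

View pics/s2c.png

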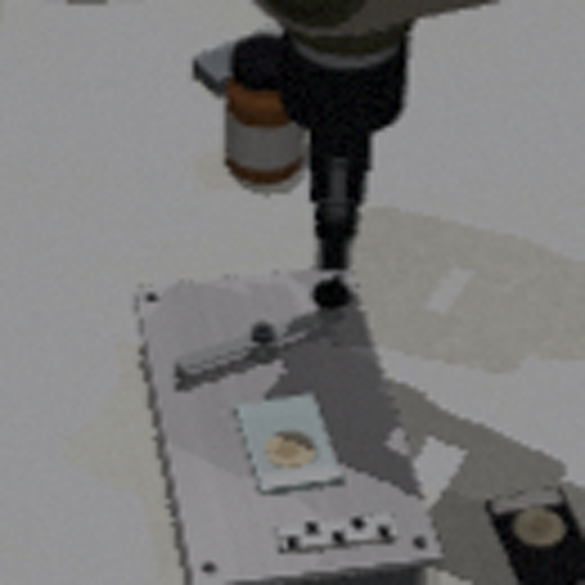

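View pics/w3c.png

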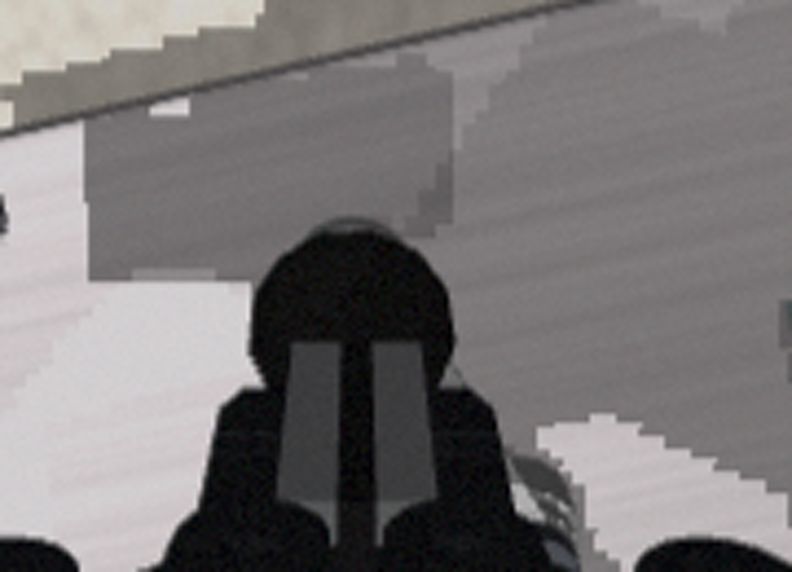

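Run:
```python
from h import *
a=np.load('pics/w3.png.npz');d=a['d'];s=dict(position=a['pos'],tool_rot=a['R']);K,T=cam('wrist',s);p=a['pos']
for o in [(0,0,0),(-.011,0,0),(-.005,0,0),(0,.005,0)]: 
    q=proj(K,T,p+np.array(o)); print(o,q,(q-[200,170])*4.4)
for v in range(218,275,3): print(v,[unproj(K,T,u,v,d[v,u]).round(4).tolist() for u in (273,281)])
```

```text
(0, 0, 0) [281.85756653 245.3564132 ] [360.17329275 331.56821809]
(-0.011, 0, 0) [281.87681028 226.30423176] [360.25796522 247.73861973]
(-0.005, 0, 0) [281.866234   236.77522955] [360.21142959 293.81101002]
(0, 0.005, 0) [290.99828639 245.3542926 ] [400.39246012 331.55888742]
218 [[0.4862, -0.1079, 0.0512], [0.4863, -0.1028, 0.0508]]
221 [[0.4827, -0.1075, 0.0682], [0.4823, -0.1028, 0.0694]]
224 [[0.4786, -0.1071, 0.0861], [0.4784, -0.1028, 0.0867]]
227 [[0.4802, -0.1071, 0.0863], [0.4797, -0.1028, 0.0877]]
230 [[0.4816, -0.1071, 0.0871], [0.4808, -0.1028, 0.0893]]
233 [[0.4822, -0.107, 0.0901], [0.4825, -0.1028, 0.0895]]
236 [[0.484, -0.1071, 0.09], [0.4841, -0.1028, 0.0897]]
239 [[0.4859, -0.1071, 0.0894], [0.4853, -0.1028, 0.091]]
242 [[0.4872, -0.1071, 0.0903], [0.487, -0.1028, 0.0908]]
245 [[0.4888, -0.1071, 0.0906], [0.4889, -0.1028, 0.0904]]
248 [[0.48, -0.1065, 0.1157], [0.4803, -0.1029, 0.1151]]
251 [[0.4799, -0.1064, 0.1193], [0.4798, -0.1029, 0.1195]]
254 [[0.4801, -0.1063, 0.1222], [0.4801, -0.1029, 0.1222]]
257 [[0.4797, -0.1062, 0.1261], [0.4804, -0.1029, 0.1245]]
260 [[0.4803, -0.1062, 0.1278], [0.4797, -0.1029, 0.1292]]
263 [[0.4805, -0.1062, 0.1303], [0.4801, -0.1029, 0.1312]]
266 [[0.4797, -0.106, 0.1346], [0.4802, -0.1029, 0.1338]]
269 [[0.4798, -0.106, 0.1371], [0.4797, -0.1029, 0.1374]]
272 [[0.4805, -0.106, 0.1383], [0.4799, -0.1029, 0.1395]]
```

Run:
```python
from h import *
a=np.load('pics/s2.png.npz');d=a['d'];K,T=cam('side')
print(proj(K,T,[.491,-.1024,.0856]))
for v in range(172,202,1): print(v,[unproj(K,T,u,v,d[v,u]).round(3).tolist() for u in (300,303,306)])
```

```text
[303.41521844 194.48149711]
172 [[0.504, -0.086, 0.182], [0.496, -0.077, 0.189], [0.488, -0.056, 0.206]]
173 [[0.504, -0.089, 0.176], [0.496, -0.086, 0.179], [0.488, -0.052, 0.206]]
174 [[0.504, -0.091, 0.171], [0.496, -0.062, 0.194], [0.488, -0.051, 0.203]]
175 [[0.504, -0.089, 0.169], [0.495, -0.047, 0.203], [0.487, -0.048, 0.202]]
176 [[0.503, -0.046, 0.2], [0.495, -0.046, 0.2], [0.487, -0.046, 0.201]]
177 [[0.503, -0.044, 0.198], [0.495, -0.042, 0.2], [0.487, -0.041, 0.201]]
178 [[0.5, 0.888, 0.952], [0.495, -0.043, 0.196], [0.487, -0.041, 0.198]]
179 [[0.504, -0.279, -0.001], [0.495, -0.041, 0.194], [0.487, -0.044, 0.192]]
180 [[0.503, -0.052, 0.181], [0.495, -0.054, 0.18], [0.487, -0.055, 0.179]]
181 [[0.503, -0.062, 0.169], [0.495, -0.06, 0.172], [0.486, -0.058, 0.174]]
182 [[0.503, -0.07, 0.159], [0.494, -0.072, 0.158], [0.486, -0.071, 0.16]]
183 [[0.503, -0.256, 0.001], [0.494, -0.089, 0.14], [0.486, -0.09, 0.14]]
184 [[0.503, -0.248, 0.003], [0.494, -0.092, 0.134], [0.485, -0.09, 0.136]]
185 [[0.503, -0.249, -0.002], [0.494, -0.087, 0.134], [0.485, -0.09, 0.133]]
186 [[0.50
[... 499 characters left out ...]
0.483, -0.157, 0.049]]
193 [[0.501, -0.11, 0.084], [0.492, -0.104, 0.09], [0.484, -0.107, 0.088]]
194 [[0.501, -0.101, 0.088], [0.492, -0.099, 0.091], [0.484, -0.101, 0.089]]
195 [[0.501, -0.098, 0.087], [0.492, -0.099, 0.087], [0.483, -0.099, 0.087]]
196 [[0.501, -0.097, 0.083], [0.492, -0.094, 0.087], [0.483, -0.094, 0.088]]
197 [[0.501, -0.135, 0.046], [0.492, -0.086, 0.09], [0.483, -0.092, 0.085]]
198 [[0.501, -0.126, 0.05], [0.492, -0.09, 0.082], [0.483, -0.111, 0.065]]
199 [[0.5, -0.104, 0.066], [0.492, -0.099, 0.07], [0.483, -0.104, 0.067]]
200 [[0.5, -0.099, 0.066], [0.491, -0.098, 0.067], [0.482, -0.1, 0.066]]
201 [[0.5, -0.097, 0.064], [0.491, -0.093, 0.068], [0.482, -0.114, 0.05]]
```

Both the side and wrist depth images put the real fingertips at z ≈ 0.115, while the TCP reads 0.0856, so the TCP reading is about 29 mm too low. The cap top is at about 0.0905, so I expect contact at a TCP reading of about 0.061. I'll approach gently and watch the force.

>>> send_rows(
  targets=[
    [0, 0, 0.06, 0, 0, 0, 0],
    [0, 0, 0.12, 0, 0, 0, 0],
    [0, 0, 0.18, 0, 0, 0, 0],
    [0, 0, 0.2, 0, 0, 0, 0],
  ],
)

```text
time_s: 6.92
position: [0.4909, -0.1023, 0.0755]
tool_rot: [[-1.0, 0.0, -0.0], [0.0, 1.0, 0.0], [0.0, 0.0, -1.0]]
ft_force: [0.2, 0.5, -0.1]
grip_width: -0.0
```

>>> send_rows(
  targets=[
    [0, 0, 0.04, 0, 0, 0, 0],
    [0, 0, 0.08, 0, 0, 0, 0],
    [0, 0, 0.12, 0, 0, 0, 0],
    [0, 0, 0.14, 0, 0, 0, 0],
  ],
)

```text
time_s: 7.42
position: [0.491, -0.1024, 0.0686]
tool_rot: [[-1.0, 0.0, -0.0], [0.0, 1.0, 0.0], [0.0, 0.0, -1.0]]
ft_force: [-0.3, 0.7, 0.4]
grip_width: -0.0004
```

>>> send_rows(
  targets=[
    [0, 0, 0.02, 0, 0, 0, 0],
    [0, 0, 0.04, 0, 0, 0, 0],
    [0, 0, 0.04, 0, 0, 0, 0],
  ],
)

```text
time_s: 7.8
position: [0.491, -0.1023, 0.0667]
tool_rot: [[-1.0, 0.0, -0.0], [0.0, 1.0, 0.0], [0.0, 0.0, -1.0]]
ft_force: [-1.1, -0.2, 0.0]
grip_width: -0.0
```

>>> send_rows(
  targets=[
    [0, 0, 0.02, 0, 0, 0, 0],
    [0, 0, 0.04, 0, 0, 0, 0],
    [0, 0, 0.04, 0, 0, 0, 0],
  ],
)

```text
time_s: 8.18
position: [0.4909, -0.1025, 0.0649]
tool_rot: [[-1.0, 0.0, -0.0], [0.0, 1.0, -0.0], [0.0, -0.0, -1.0]]
ft_force: [-3.4, -1.1, 4.0]
grip_width: 0.0004
```

>>> send_rows(
  targets=[
    [0.01, -0.005, 0.015, 0, 0, 0, 0],
    [0.02, -0.01, 0.03, 0, 0, 0, 0],
    [0.03, -0.015, 0.045, 0, 0, 0, 0],
    [0.04, -0.02, 0.06, 0, 0, 0, 0],
    [0.04, -0.02, 0.06, 0, 0, 0, 0],
  ],
)

```text
time_s: 8.8
position: [0.4899, -0.1032, 0.0621]
tool_rot: [[-1.0, 0.001, 0.002], [0.001, 1.0, 0.0], [-0.002, 0.0, -1.0]]
ft_force: [1.2, 2.3, 6.2]
grip_width: 0.0002
```

Run:
```python
from h import *
im,d,s=snap('side','s3.png'); print(s['position'],s['ft_force'])
print(status.observe()['ft_force'])
cv2.imwrite('pics/s3c.png',cv2.resize(im[150:260,230:360,::-1],None,fx=5,fy=5,interpolation=cv2.INTER_CUBIC))
```

```text
[ 0.48987044 -0.10324527  0.06211672] [1.17085922 2.2910709  6.17945605]
[1.0174553  2.47373854 5.76685935]
```

View pics/s3c.png

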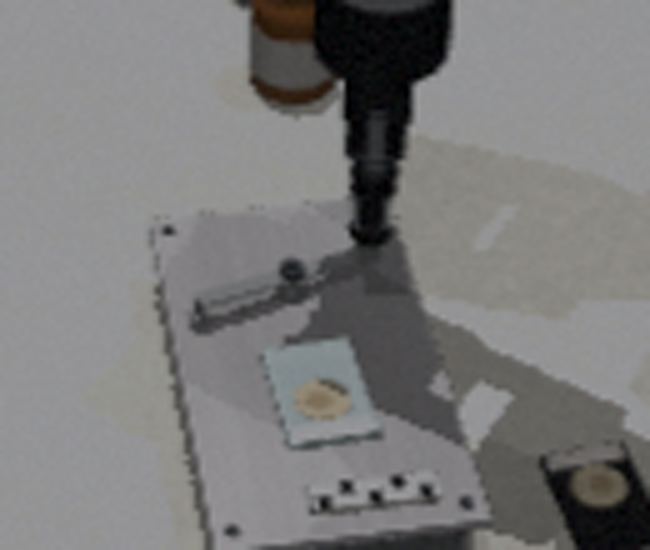

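>>> send_rows(
  targets=[
    [0, 0, 0.015, 0, 0, 0, 0],
    [0, 0, 0.03, 0, 0, 0, 0],
    [0, 0, 0.045, 0, 0, 0, 0],
    [0, 0, 0.05, 0, 0, 0, 0],
    [0, 0, 0.05, 0, 0, 0, 0],
  ],
)

```text
time_s: 9.48
position: [0.4893, -0.1036, 0.06]
tool_rot: [[-1.0, 0.0, 0.001], [0.0, 1.0, -0.001], [-0.001, -0.001, -1.0]]
ft_force: [-3.9, -0.6, 11.4]
grip_width: -0.0
```

Run:
```python
from h import *
f=[]
for i in range(3): vision.get_image('side'); f.append(status.observe()['ft_force'])
print(np.array(f).round(1), status.observe()['position'])
```

```text
[[-3.4 -1.  12.5]
 [-2.7  0.6 11.3]
 [-2.8 -0.1 10.5]] [ 0.48933611 -0.10357407  0.05997636]
```

>>> send_rows(
  targets=[
    [-0.038, -0.06, -0.008, 0, 0, 0, 0],
    [-0.08, -0.118, -0.008, 0, 0, 0, 0],
    [-0.126, -0.172, -0.008, 0, 0, 0, 0],
    [-0.176, -0.224, -0.008, 0, 0, 0, 0],
    [-0.228, -0.272, -0.008, 0, 0, 0, 0],
  ],
)

```text
time_s: 10.25
position: [0.501, -0.117, 0.0603]
tool_rot: [[-1.0, 0.0, 0.002], [0.0, 1.0, -0.0], [-0.002, -0.0, -1.0]]
ft_force: [-1.4, 2.3, 10.1]
grip_width: -0.0002
```

Run:
```python
from h import *
f=[]
im,d,s=snap('side','s4.png'); f.append(s['ft_force'])
for i in range(1): vision.get_image('side'); f.append(status.observe()['ft_force'])
print(np.array(f).round(1), status.observe()['position'])
cv2.imwrite('pics/s4c.png',cv2.resize(im[150:260,230:360,::-1],None,fx=5,fy=5,interpolation=cv2.INTER_CUBIC))
```

```text
[[-1.4  2.3 10.1]
 [-0.   0.3  9. ]] [ 0.50134939 -0.11723768  0.06034609]
```

View pics/s4c.png

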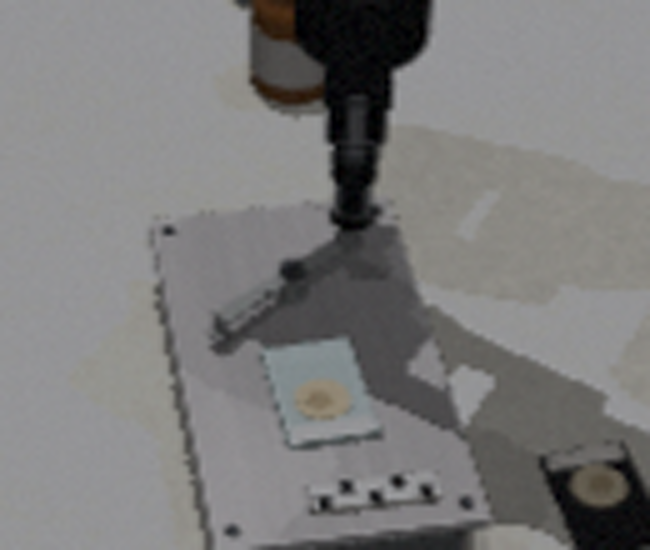

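>>> send_rows(
  targets=[
    [-0.056, -0.044, 0.008, 0, 0, 0, 0],
    [-0.116, -0.084, 0.008, 0, 0, 0, 0],
    [-0.178, -0.118, 0.008, 0, 0, 0, 0],
    [-0.242, -0.15, 0.008, 0, 0, 0, 0],
    [-0.308, -0.176, 0.008, 0, 0, 0, 0],
  ],
)

```text
time_s: 10.98
position: [0.5165, -0.1259, 0.06]
tool_rot: [[-1.0, 0.0, 0.002], [0.0, 1.0, -0.0], [-0.002, -0.0, -1.0]]
ft_force: [-2.5, 0.7, 9.8]
grip_width: -0.0004
```

Run:
```python
from h import *
f=[]
im,d,s=snap('side','s5.png'); f.append(s['ft_force'])
for i in range(1): vision.get_image('side'); f.append(status.observe()['ft_force'])
print(np.array(f).round(1), status.observe()['position'])
cv2.imwrite('pics/s5c.png',cv2.resize(im[150:260,230:360,::-1],None,fx=5,fy=5,interpolation=cv2.INTER_CUBIC))
```

```text
[[-2.5  0.7  9.8]
 [-0.3  1.  10. ]] [ 0.51681109 -0.1259595   0.06003023]
```

View pics/s5c.png

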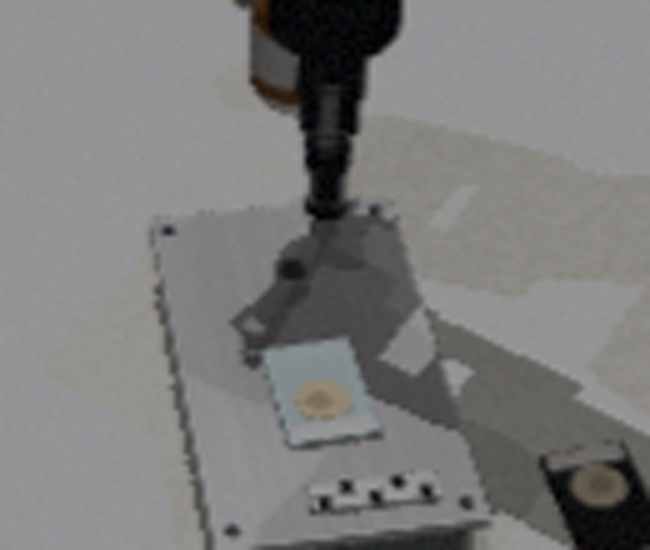

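>>> send_rows(
  targets=[
    [-0.068, -0.022, 0.004, 0, 0, 0, 0],
    [-0.136, -0.04, 0.004, 0, 0, 0, 0],
    [-0.206, -0.052, 0.004, 0, 0, 0, 0],
    [-0.278, -0.06, 0.004, 0, 0, 0, 0],
    [-0.348, -0.062, 0.004, 0, 0, 0, 0],
  ],
)

```text
time_s: 11.7
position: [0.5339, -0.1289, 0.0599]
tool_rot: [[-1.0, 0.0, 0.002], [0.0, 1.0, -0.0], [-0.002, -0.0, -1.0]]
ft_force: [-1.5, 0.2, 10.2]
grip_width: 0.0003
```

Run:
```python
from h import *
f=[]
im,d,s=snap('side','s6.png'); f.append(s['ft_force'])
for i in range(1): vision.get_image('side'); f.append(status.observe()['ft_force'])
print(np.array(f).round(1), status.observe()['position'])
cv2.imwrite('pics/s6c.png',cv2.resize(im[150:260,230:360,::-1],None,fx=5,fy=5,interpolation=cv2.INTER_CUBIC))
```

```text
[[-1.5  0.2 10.2]
 [-0.9  0.6 10.4]] [ 0.53417184 -0.1289383   0.05987008]
```

View pics/s6c.png

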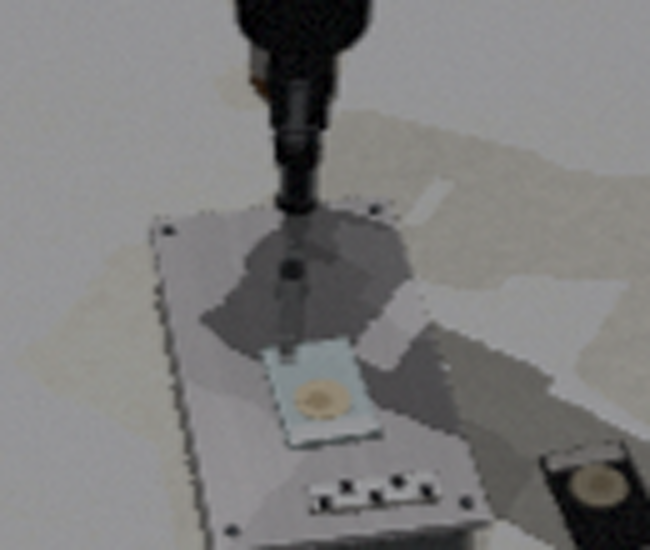

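>>> send_rows(
  targets=[
    [-0.072, 0.002, 0.0, 0, 0, 0, 0],
    [-0.142, 0.01, 0.0, 0, 0, 0, 0],
    [-0.19, 0.018, 0.0, 0, 0, 0, 0],
    [-0.23, 0.026, 0.0, 0, 0, 0, 0],
    [-0.23, 0.026, 0.0, 0, 0, 0, 0],
  ],
)

```text
time_s: 12.42
position: [0.5455, -0.1276, 0.0599]
tool_rot: [[-1.0, 0.0, 0.002], [0.0, 1.0, -0.001], [-0.002, -0.001, -1.0]]
ft_force: [-1.0, 0.1, 11.3]
grip_width: -0.0006
```

>>> send_rows(
  targets=[
    [0, 0.01, -0.03, 0, 0, 0, 0],
    [0.005, 0.02, -0.06, 0, 0, 0, 0],
    [0.01, 0.03, -0.09, 0, 0, 0, 0],
    [0.01, 0.04, -0.13, 0, 0, 0, 0],
    [0.01, 0.04, -0.4, 0, 0, 0, 0],
  ],
)

```text
time_s: 13.05
position: [0.5437, -0.1253, 0.0786]
tool_rot: [[-1.0, 0.0, -0.002], [0.0, 1.0, 0.001], [0.002, 0.001, -1.0]]
ft_force: [-0.2, 0.5, 0.0]
grip_width: -0.0
```

>>> send_rows(
  targets=[
    [0, 0, -0.5, 0, 0, 0, 0],
    [0, 0, -1.0, 0, 0, 0, 0],
    [0, 0, -1.5, 0, 0, 0, 0],
    [0, 0, -1.5, 0, 0, 0, 0],
  ],
)

```text
time_s: 13.55
position: [0.545, -0.1259, 0.1561]
tool_rot: [[-1.0, 0.0, 0.004], [0.0, 1.0, -0.002], [-0.004, -0.002, -1.0]]
ft_force: [-0.5, 0.8, 0.0]
grip_width: 0.0001
```

Run:
```python
from h import *
im,d,s=snap('side','s7.png'); print(s['position'],s['ft_force'],s['time_s'])
cv2.imwrite('pics/s7c.png',cv2.resize(im[150:260,230:360,::-1],None,fx=5,fy=5,interpolation=cv2.INTER_CUBIC))
snap('wrist','w7.png')
```

```text
[ 0.5450106  -0.1259047   0.15613436] [-0.47722786  0.78606702  0.04562092] 13.55
```

View pics/s7c.png

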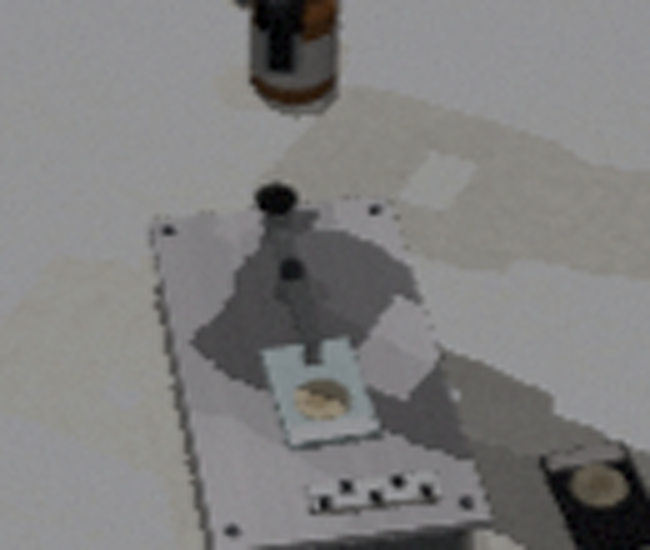

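View pics/w7.png

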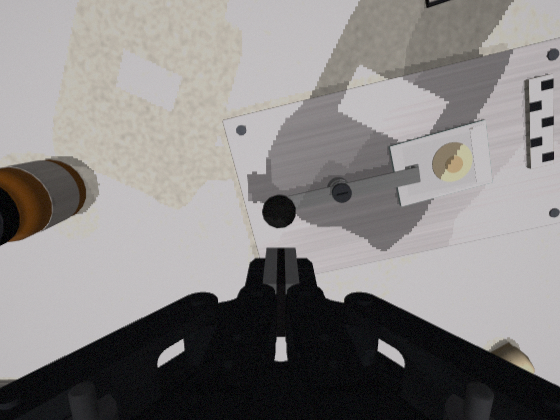

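Run:
```python
from h import *
K,T=cam('top'); print(onplane(K,T,160.3,223.3,.0235), onplane(K,T,161.5,224,.014))
a=np.load('pics/top1.png.npz')
v,u=np.mgrid[210:240,145:180];Q=np.array([unproj(K,T,x,y,a['d'][y,x]) for x,y in zip(u.ravel(),v.ravel())]);g=a['im'][v.ravel(),u.ravel()].mean(1)
m=(Q[:,2]>.018)&(Q[:,2]<.04);print(cv2.minEnclosingCircle(Q[m][:,:2].astype(np.float32)),m.sum(),Q[m].mean(0),np.percentile(Q[m][:,2],[20,50,90]))
```

```text
[0.5733162  0.30004074 0.0235    ] [0.57281481 0.29901    0.014     ]
((0.5735281705856323, 0.3033817410469055), 0.01632470265030861) 70 [0.57554178 0.30082151 0.02146222] [0.01955233 0.02128367 0.02426839]
```

>>> send_rows(
  targets=[
    [-0.08, 1.1, 0, 0, 0, 0, 0],
    [-0.16, 2.2, 0, 0, 0, 0, 0],
    [-0.24, 3.3, 0, 0, 0, 0, 0],
    [-0.32, 4.4, 0, 0, 0, 0, 0],
    [-0.4, 5.5, 0, 0, 0, 0, 0],
  ],
)

```text
time_s: 14.28
position: [0.5637, 0.1512, 0.1528]
tool_rot: [[-1.0, 0.0, -0.002], [0.0, 1.0, -0.0], [0.002, -0.0, -1.0]]
ft_force: [0.8, -0.7, -0.2]
grip_width: 0.0
```

>>> send_rows(
  targets=[
    [-0.08, 1.1, 0, 0, 0, 0, 0],
    [-0.14, 2.1, 0, 0, 0, 0, 0],
    [-0.19, 2.8, 0, 0, 0, 0, 0],
    [-0.19, 3.03, 0, 0, 0, 0, 0],
    [-0.19, 3.03, 0, 0, 0, 0, 0],
  ],
)

```text
time_s: 14.9
position: [0.5735, 0.3007, 0.1531]
tool_rot: [[-1.0, -0.0, -0.001], [-0.0, 1.0, -0.001], [0.001, -0.001, -1.0]]
ft_force: [0.6, -1.0, 0.4]
grip_width: 0.0
```

Run:
```python
from h import *
im,d,s=snap('wrist','w8.png'); print(s['position'],s['ft_force'],s['time_s'])
K,T=cam('wrist',s)
g=im.astype(int).mean(2)
v,u=np.mgrid[150:260,230:340];Q=np.array([unproj(K,T,x,y,d[y,x]) for x,y in zip(u.ravel(),v.ravel())])
m=(Q[:,2]>.018)&(Q[:,2]<.04);print(cv2.minEnclosingCircle(Q[m][:,:2].astype(np.float32)),m.sum(),np.percentile(Q[m][:,2],[20,50,90]))
```

```text
[0.57351346 0.30069586 0.15309833] [ 0.57535799 -0.98948149  0.4077829 ] 14.9
((0.5745569467544556, 0.30020880699157715), 0.01404562033712864) 666 [0.02196588 0.02279177 0.02378629]
```

View pics/w8.png

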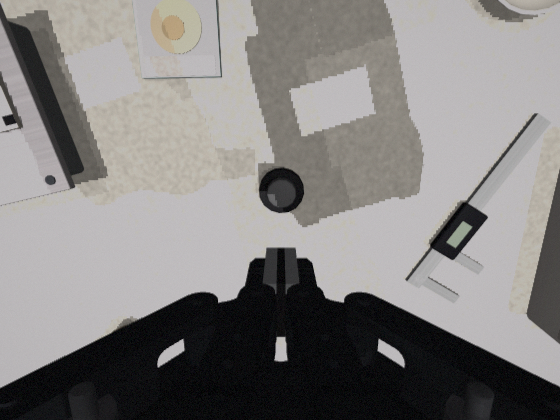

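>>> send_rows(
  targets=[
    [-0.02, -0.01, 0.8, 0, 0, 0, 0],
    [-0.02, -0.01, 1.6, 0, 0, 0, 0],
    [-0.02, -0.01, 2.2, 0, 0, 0, 0],
    [-0.02, -0.01, 2.6, 0, 0, 0, 0],
    [-0.02, -0.01, 2.8, 0, 0, 0, 0],
  ],
)

```text
time_s: 15.58
position: [0.5747, 0.2989, 0.0131]
tool_rot: [[-1.0, 0.002, -0.002], [0.002, 1.0, -0.001], [0.002, -0.001, -1.0]]
ft_force: [0.0, -0.1, -0.3]
grip_width: 0.0002
```

>>> send_rows(
  targets=[
    [0, 0, 0.04, 0, 0, 0, 0],
    [0, 0, 0.08, 0, 0, 0, 0],
    [0, 0, 0.12, 0, 0, 0, 0],
    [0, 0, 0.16, 0, 0, 0, 0],
    [0, 0, 0.18, 0, 0, 0, 0],
  ],
)

```text
time_s: 16.2
position: [0.5748, 0.3004, 0.005]
tool_rot: [[-1.0, 0.0, 0.0], [0.0, 1.0, -0.0], [-0.0, -0.0, -1.0]]
ft_force: [-0.5, 0.4, -0.1]
grip_width: -0.0002
```

>>> send_rows(
  targets=[
    [0, 0, 0.03, 0, 0, 0, 0],
    [0, 0, 0.06, 0, 0, 0, 0],
    [0, 0, 0.06, 0, 0, 0, 0],
  ],
)

```text
time_s: 16.58
position: [0.5748, 0.3004, 0.0018]
tool_rot: [[-1.0, 0.0, -0.0], [0.0, 1.0, -0.0], [0.0, -0.0, -1.0]]
ft_force: [-1.1, 0.5, 0.5]
grip_width: 0.0002
```

>>> send_rows(
  targets=[
    [0, 0, 0.03, 0, 0, 0, 0],
    [0, 0, 0.06, 0, 0, 0, 0],
    [0, 0, 0.06, 0, 0, 0, 0],
  ],
)

```text
time_s: 16.95
position: [0.5748, 0.3004, -0.0011]
tool_rot: [[-1.0, 0.0, -0.0], [0.0, 1.0, -0.0], [0.0, -0.0, -1.0]]
ft_force: [0.5, -0.5, -0.1]
grip_width: -0.0003
```

>>> send_rows(
  targets=[
    [0, 0, 0.03, 0, 0, 0, 0],
    [0, 0, 0.06, 0, 0, 0, 0],
    [0, 0, 0.06, 0, 0, 0, 0],
  ],
)

```text
time_s: 17.32
position: [0.575, 0.3004, -0.0038]
tool_rot: [[-1.0, 0.0, 0.0], [0.0, 1.0, 0.0], [-0.0, 0.0, -1.0]]
ft_force: [-0.2, -0.9, 2.8]
grip_width: -0.0002
```

>>> send_rows(
  targets=[
    [0, 0, 0.02, 0, 0, 0, 0],
    [0, 0, 0.03, 0, 0, 0, 0],
    [0, 0, 0.03, 0, 0, 0, 0],
  ],
)

```text
time_s: 17.7
position: [0.5749, 0.3004, -0.0054]
tool_rot: [[-1.0, 0.0, 0.0], [0.0, 1.0, 0.0], [-0.0, 0.0, -1.0]]
ft_force: [-1.1, -0.5, 3.3]
grip_width: -0.0
```

>>> send_rows(
  targets=[
    [0, 0, 0.02, 0, 0, 0, 0],
    [0, 0, 0.04, 0, 0, 0, 0],
    [0, 0, 0.04, 0, 0, 0, 0],
  ],
)

```text
time_s: 18.08
position: [0.5749, 0.3005, -0.0074]
tool_rot: [[-1.0, 0.0, 0.0], [0.0, 1.0, 0.0], [-0.0, 0.0, -1.0]]
ft_force: [0.0, 0.1, 5.0]
grip_width: -0.0
```

>>> send_rows(
  targets=[
    [0, 0, 0.02, 0, 0, 0, 0],
    [0, 0, 0.03, 0, 0, 0, 0],
    [0, 0, 0.03, 0, 0, 0, 0],
  ],
)

```text
time_s: 18.45
position: [0.575, 0.3005, -0.0077]
tool_rot: [[-1.0, 0.0, 0.001], [0.0, 1.0, 0.0], [-0.001, 0.0, -1.0]]
ft_force: [-4.0, -1.7, 13.1]
grip_width: 0.0
```

>>> send_rows(
  targets=[
    [0, 0, -0.1, 0, 0, 0, 0],
    [0, 0, -0.4, 0, 0, 0, 0],
    [0, 0, -1.4, 0, 0, 0, 0],
    [0, 0, -2.4, 0, 0, 0, 0],
    [0, 0, -3.2, 0, 0, 0, 0],
  ],
)

```text
time_s: 19.08
position: [0.5748, 0.3004, 0.1536]
tool_rot: [[-1.0, 0.0, 0.001], [0.0, 1.0, 0.0], [-0.001, 0.0, -1.0]]
ft_force: [0.9, 0.3, 0.2]
grip_width: -0.0
```

Run:
```python
from h import *
a=np.load('pics/w7.png.npz');d=a['d'];s=dict(position=a['pos'],tool_rot=a['R']);K,T=cam('wrist',s)
v,u=np.mgrid[185:240,250:310];Q=np.array([unproj(K,T,x,y,d[y,x]) for x,y in zip(u.ravel(),v.ravel())])
m=(Q[:,2]>.08)&(Q[:,2]<.1);print(cv2.minEnclosingCircle(Q[m][:,:2].astype(np.float32)),m.sum(),np.percentile(Q[m][:,2],[20,50,90]))
print(onplane(K,T,342,193,.07))
s=status.observe();print(s['position'])
```

```text
((0.5463601350784302, -0.12800736725330353), 0.013196171261370182) 874 [0.08470459 0.08640211 0.08792673]
[ 0.53481253 -0.07797384  0.07      ]
[0.57480778 0.30040624 0.15356043]
```

>>> send_rows(
  targets=[
    [0.08, -1.1, 0, 0, 0, 0, 0],
    [0.16, -2.2, 0, 0, 0, 0, 0],
    [0.24, -3.3, 0, 0, 0, 0, 0],
    [0.32, -4.4, 0, 0, 0, 0, 0],
    [0.4, -5.5, 0, 0, 0, 0, 0],
  ],
)

```text
time_s: 19.7
position: [0.5543, 0.0237, 0.1514]
tool_rot: [[-1.0, 0.0, -0.0], [0.0, 1.0, -0.0], [0.0, -0.0, -1.0]]
ft_force: [0.1, -0.7, -0.3]
grip_width: 0.0001
```

>>> send_rows(
  targets=[
    [0.07, -1.1, 0, 0, 0, 0, 0],
    [0.14, -2.1, 0, 0, 0, 0, 0],
    [0.176, -2.8, 0, 0, 0, 0, 0],
    [0.176, -3.07, 0, 0, 0, 0, 0],
    [0.176, -3.07, 0, 0, 0, 0, 0],
  ],
)

```text
time_s: 20.32
position: [0.5459, -0.1281, 0.1511]
tool_rot: [[-1.0, 0.001, -0.0], [0.001, 1.0, 0.0], [0.0, 0.0, -1.0]]
ft_force: [-0.3, -0.4, -0.2]
grip_width: 0.0
```

>>> send_rows(
  targets=[
    [0, 0, 0.6, 0, 0, 0, 0],
    [0, 0, 1.1, 0, 0, 0, 0],
    [0, 0, 1.4, 0, 0, 0, 0],
    [0, 0, 1.5, 0, 0, 0, 0],
    [0, 0, 1.54, 0, 0, 0, 0],
  ],
)

```text
time_s: 20.95
position: [0.5463, -0.1278, 0.0745]
tool_rot: [[-1.0, -0.0, 0.001], [-0.0, 1.0, -0.0], [-0.001, -0.0, -1.0]]
ft_force: [-0.3, -0.3, 0.3]
grip_width: 0.0003
```

>>> send_rows(
  targets=[
    [0, 0, 0.04, 0, 0, 0, 0],
    [0, 0, 0.07, 0, 0, 0, 0],
    [0, 0, 0.08, 0, 0, 0, 0],
  ],
)

```text
time_s: 21.32
position: [0.546, -0.1281, 0.0702]
tool_rot: [[-1.0, 0.0, 0.0], [0.0, 1.0, -0.0], [-0.0, -0.0, -1.0]]
ft_force: [-0.4, 0.6, 0.3]
grip_width: -0.0002
```

>>> send_rows(
  targets=[
    [0, 0, 0.04, 0, 0, 0, 0],
    [0, 0, 0.08, 0, 0, 0, 0],
    [0, 0, 0.12, 0, 0, 0, 0],
    [0, 0, 0.12, 0, 0, 0, 0],
  ],
)

```text
time_s: 21.82
position: [0.5459, -0.1281, 0.0638]
tool_rot: [[-1.0, 0.0, -0.0], [0.0, 1.0, 0.0], [0.0, 0.0, -1.0]]
ft_force: [-0.2, 0.5, 0.7]
grip_width: 0.0001
```

>>> send_rows(
  targets=[
    [0, 0, 0.02, 0, 0, 0, 0],
    [-0.002, -0.01, 0.04, 0, 0, 0, 0],
    [-0.004, -0.02, 0.06, 0, 0, 0, 0],
    [-0.004, -0.02, 0.06, 0, 0, 0, 0],
  ],
)

```text
time_s: 22.32
position: [0.5462, -0.1287, 0.0616]
tool_rot: [[-1.0, 0.0, 0.001], [0.0, 1.0, 0.0], [-0.001, 0.0, -1.0]]
ft_force: [-2.2, 3.2, 6.6]
grip_width: -0.0
```

>>> send_rows(
  targets=[
    [-0.002, -0.006, 0.02, 0, 0, 0, 0],
    [-0.004, -0.012, 0.042, 0, 0, 0, 0],
    [-0.004, -0.012, 0.042, 0, 0, 0, 0],
  ],
)

```text
time_s: 22.7
position: [0.5465, -0.1293, 0.0598]
tool_rot: [[-1.0, 0.0, 0.001], [0.0, 1.0, 0.0], [-0.001, 0.0, -1.0]]
ft_force: [-1.5, 3.7, 8.8]
grip_width: 0.0002
```

Run:
```python
from h import *
f=[]
for i in range(3): vision.get_image('side'); f.append(status.observe()['ft_force'])
print(np.array(f).round(1), status.observe()['position'])
```

```text
[[-2.   3.4  9.2]
 [-2.1  2.6 10.2]
 [-2.3  3.8  8.5]] [ 0.54648131 -0.12929267  0.05981942]
```

>>> send_rows(
  targets=[
    [0.0, 0.0, 0.01, 0, 0, 0, 0],
    [0.0, 0.0, 0.01, 0, 0, 0, 0],
    [0.07, -0.014, 0.01, 0, 0, 0, 0],
    [0.14, -0.022, 0.01, 0, 0, 0, 0],
    [0.212, -0.026, 0.01, 0, 0, 0, 0],
  ],
)

```text
time_s: 23.48
position: [0.537, -0.1311, 0.0598]
tool_rot: [[-1.0, 0.0, 0.004], [0.0, 1.0, -0.001], [-0.004, -0.001, -1.0]]
ft_force: [1.4, 2.3, 9.8]
grip_width: 0.0002
```

Run:
```python
from h import *
f=[]
im,d,s=snap('side','s9.png'); f.append(s['ft_force'])
for i in range(1): vision.get_image('side'); f.append(status.observe()['ft_force'])
print(np.array(f).round(1), status.observe()['position'])
cv2.imwrite('pics/s9c.png',cv2.resize(im[150:260,230:360,::-1],None,fx=5,fy=5,interpolation=cv2.INTER_CUBIC))
```

```text
[[ 1.4  2.3  9.8]
 [-0.5  2.2  9.5]] [ 0.5366497  -0.13106315  0.05979871]
```

View pics/s9c.png

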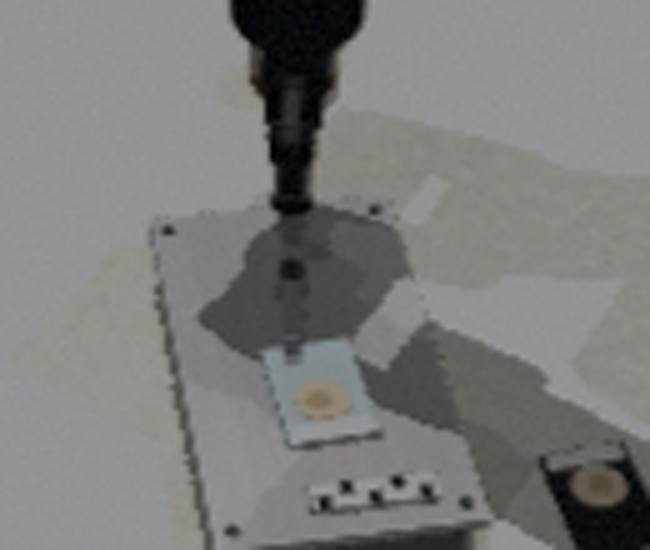

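>>> send_rows(
  targets=[
    [0.072, 0.001, 0.003, 0, 0, 0, 0],
    [0.142, 0.007, 0.003, 0, 0, 0, 0],
    [0.212, 0.018, 0.003, 0, 0, 0, 0],
    [0.282, 0.034, 0.003, 0, 0, 0, 0],
    [0.35, 0.055, 0.003, 0, 0, 0, 0],
  ],
)

```text
time_s: 24.2
position: [0.5198, -0.1291, 0.0599]
tool_rot: [[-1.0, 0.0, 0.005], [0.0, 1.0, -0.002], [-0.005, -0.002, -1.0]]
ft_force: [1.9, -0.3, 10.9]
grip_width: 0.0002
```

>>> send_rows(
  targets=[
    [0.066, 0.026, 0, 0, 0, 0, 0],
    [0.132, 0.056, 0, 0, 0, 0, 0],
    [0.194, 0.09, 0, 0, 0, 0, 0],
    [0.254, 0.128, 0, 0, 0, 0, 0],
    [0.31, 0.172, 0, 0, 0, 0, 0],
  ],
)

```text
time_s: 24.82
position: [0.5042, -0.1208, 0.0599]
tool_rot: [[-1.0, 0.0, 0.005], [0.0, 1.0, -0.003], [-0.005, -0.003, -1.0]]
ft_force: [0.7, -1.5, 11.6]
grip_width: 0.0
```

Run:
```python
from h import *
im,d,s=snap('side','s10.png'); print(s['position'],s['ft_force'])
cv2.imwrite('pics/s10c.png',cv2.resize(im[150:260,230:360,::-1],None,fx=5,fy=5,interpolation=cv2.INTER_CUBIC))
```

```text
[ 0.50421372 -0.12080896  0.05987771] [ 0.69886119 -1.53704883 11.59271934]
```

View pics/s10c.png

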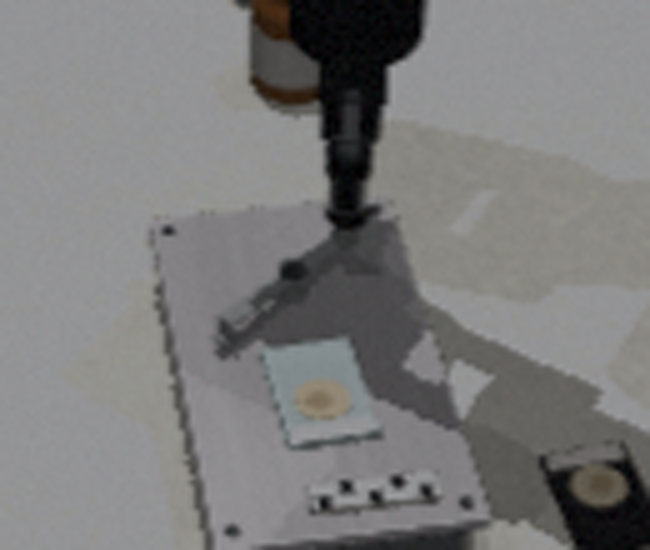

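>>> send_rows(
  targets=[
    [0.066, 0.058, -0.008, 0, 0, 0, 0],
    [0.128, 0.124, -0.01, 0, 0, 0, 0],
    [0.184, 0.194, -0.01, 0, 0, 0, 0],
    [0.232, 0.268, -0.01, 0, 0, 0, 0],
  ],
)

```text
time_s: 25.38
position: [0.4923, -0.1073, 0.0602]
tool_rot: [[-1.0, 0.0, 0.004], [0.0, 1.0, -0.003], [-0.004, -0.003, -1.0]]
ft_force: [-0.4, -2.0, 10.1]
grip_width: -0.0
```

>>> send_rows(
  targets=[
    [0.034, 0.062, 0, 0, 0, 0, 0],
    [0.064, 0.126, 0, 0, 0, 0, 0],
    [0.064, 0.126, 0, 0, 0, 0, 0],
    [0.064, 0.126, 0, 0, 0, 0, 0],
  ],
)

```text
time_s: 25.88
position: [0.4888, -0.1006, 0.06]
tool_rot: [[-1.0, 0.0, 0.003], [0.0, 1.0, -0.002], [-0.003, -0.002, -1.0]]
ft_force: [-1.8, -1.0, 11.3]
grip_width: -0.0002
```

>>> send_rows(
  targets=[
    [-0.01, 0.005, -0.03, 0, 0, 0, 0],
    [-0.02, 0.01, -0.06, 0, 0, 0, 0],
    [-0.04, 0.015, -0.1, 0, 0, 0, 0],
    [-0.04, 0.015, -0.16, 0, 0, 0, 0],
    [-0.04, 0.015, -0.4, 0, 0, 0, 0],
  ],
)

```text
time_s: 26.5
position: [0.4894, -0.0989, 0.0787]
tool_rot: [[-1.0, 0.0, -0.002], [0.0, 1.0, 0.001], [0.002, 0.001, -1.0]]
ft_force: [-0.5, -0.1, -0.0]
grip_width: 0.0003
```

>>> send_rows(
  targets=[
    [0, 0, -0.5, 0, 0, 0, 0],
    [0, 0, -1.0, 0, 0, 0, 0],
    [0, 0, -2.0, 0, 0, 0, 0],
    [0, 0, -2.0, 0, 0, 0, 0],
  ],
)

```text
time_s: 27.0
position: [0.4913, -0.0997, 0.1825]
tool_rot: [[-1.0, 0.0, 0.007], [0.0, 1.0, -0.003], [-0.007, -0.003, -1.0]]
ft_force: [-0.1, -0.6, -0.7]
grip_width: 0.0002
```

Run:
```python
from h import *
im,d,s=snap('side','s11.png'); print(s['position'],s['ft_force'],s['time_s'])
cv2.imwrite('pics/s11c.png',cv2.resize(im[150:260,230:360,::-1],None,fx=5,fy=5,interpolation=cv2.INTER_CUBIC))
im,d,s=snap('wrist','w11.png')
K,T=cam('wrist',s)
v,u=np.mgrid[150:245,230:340];Q=np.array([unproj(K,T,x,y,d[y,x]) for x,y in zip(u.ravel(),v.ravel())])
m=(Q[:,2]>.082)&(Q[:,2]<.1);c,r=cv2.minEnclosingCircle(Q[m][:,:2].astype(np.float32));print(c,r)
w=np.array(c)-[.5345,-.078];print(np.hypot(*w),(np.degrees(np.arctan2(w[1],w[0]))+180-13.03)%360)
A=np.load('pics/s2.png.npz')['im'];B=np.load('pics/s11.png.npz')['im']
for l in ['slide','release']:
  vision.get_image('side')
  for m in vision.masks_of('side',l)[:3]:
    v,u=np.nonzero(m['pixels']);print(l,m['p'],m['extent'],u.mean(),v.mean())
```

```text
[ 0.49127113 -0.09966301  0.18249293] [-0.12609907 -0.63109101 -0.72871533] 27.0
(0.488668292760849, -0.09939315915107727) 0.01325498428195715
0.0505787766451361 11.99205599030512
slide 0.81 [339.3, 239.2, 363.5, 265.3] 350.6987012987013 249.812987012987
slide 0.68 [307.0, 286.5, 347.6, 313.9] 326.679012345679 301.1028806584362
slide 0.55 [283.5, 216.4, 306.3, 243.9] 293.82105263157894 228.68157894736842
release 0.43 [257.5, 319.0, 269.6, 329.3] 263.0 325.0
release 0.21 [268.6, 192.6, 306.6, 213.4] 291.08152173913044 202.47282608695653
```

View pics/s11c.png

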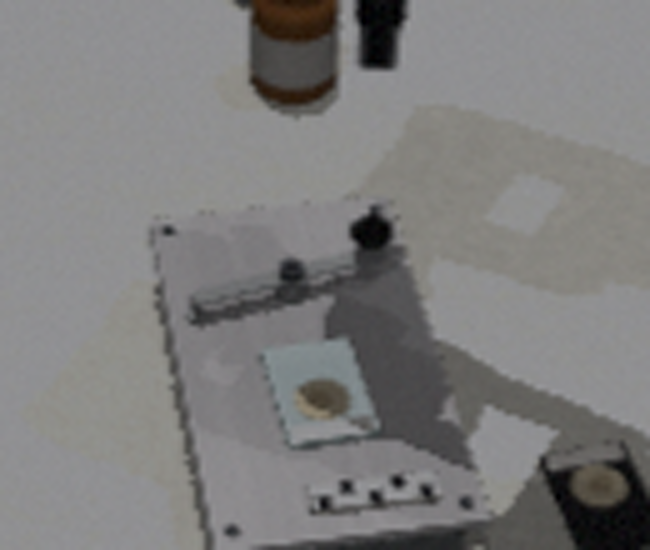

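View pics/w11.png

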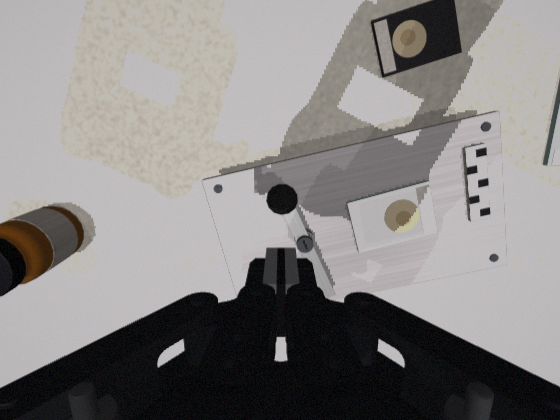

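The side view shows the clip back past its parked angle, at about 0.21 rad against 0.29 at the start. The slide's corners are at the same pixels as before, and the arm is clear.

>>> send_rows(
  targets=[
    [0, 0, 0, 0, 0, 0, 0],
    [0, 0, 0, 0, 0, 0, 0],
    [0, 0, 0, 0, 0, 0, 0],
  ],
)

```text
time_s: 27.68
position: [0.4899, -0.0992, 0.1787]
tool_rot: [[-1.0, 0.0, -0.0], [0.0, 1.0, 0.0], [0.0, 0.0, -1.0]]
ft_force: [-0.5, 1.5, 1.1]
grip_width: 0.0001
```

```bash
python3 -c "
from h import *
s=status.observe();print(s['position'],s['ft_force'],s['time_s']);print(env.close_job())"
```

```text
[ 0.48993599 -0.099167    0.17868621] [-0.53589647  1.480804    1.11964848] 27.675
the job is handed in; nothing more can be done
None
```

I swung the clip onto the slide's bare end and let go of it. I then pressed the release button down to its stop and swung the clip back past where it was parked. The job was handed in at about 27.7 s of the 61 s allowed; handing in gives no verdict.

- **Clip on the slide:** I pressed the cap with about 9 to 12 N while dragging, with a peak reading of 12.5 N against the 22 N limit. Before the button press, the wrist picture showed the toe on the bare glass with the clip at about 1.57 rad.
- **Release button:** the reading reached 13 N after about 6 mm of travel, so the button was right down. I did not measure separately that it had sprung back.
- **Final state:** the clip measured about 0.21 rad, against about 0.29 at the start. The slide sits at the same pixels in the side view, the other things look undisturbed, and the arm is clear of everything.
- **Disagreement:** the TCP reading did not match the fingertips. With the gripper shut, their real ends are 25 to 29 mm above the reported point in both the side and wrist depth images. I therefore found both contact heights by force rather than from the reported position.

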